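# Invert the rinsed square bottle onto the free drying peg

### The arm

A 7-joint arm with a two-finger parallel gripper is mounted at the origin on the work surface. World frame = base frame: x ahead of the robot, y to its left, z up, the work surface at z = 0. Lengths are in m, angles in rad, forces in N, time in s.
With the tool pointing down it reaches from about 0.35 to 0.9 m from the base axis. Payload 19.9 kg.
Tool frame: the origin (TCP) lies at the very end of the fingers, on their centre line; the grasp point (between the pads) lies 19 mm behind it; z points along the fingers, y is the line along which they close (so a half turn about z gives the same grasp; the last joint's range is limited). The gripper opens to 85 mm and grips with 20 to 120 N. Pads are 22 mm wide; open, the fingers measure 114 mm over their backs; the gripper's body (76 mm by 85 mm) begins 54 mm behind the grasp point. The pads swing forward as they close: fully open they stand 13 mm farther back than shut.
Start: joints at [-1.236, 0.417, -0.01, 1.614, 0.005, 1.111, -0.053], TCP at [0.229, 0.581, 0.231] pointing down, gripper open.
Joint ranges: [-2.81, 2.81], [-0.39, 2.02], [-1.27, 1.25], [0.06, 2.57], [-1.19, 4.33], [0.19, 2], [-2.82, 2.82]. Speed limits (rad/s): [1.89, 1.89, 2.39, 2.39, 3.01, 3.01, 3.01].

### API

Orientations are given as [roll, pitch, yaw] about the fixed x, y, z axes, in that order (R = Rz(yaw) Ry(pitch) Rx(roll)).
In Python, from bench import arm gives the robot as it stands.
- The arm moves only by the tool jog_arm, never from a script. Its argument "commands" is a list of rows, each a list of 7 numbers: the opening, from 0 (shut) to 1 (fully open), then the shift along the tool's x, y, z in m, then the turn, a rotation vector about the tool's x, y, z in degrees. In form: [[gripper, x, y, z, ax, ay, az], ...]. A call has 1 to 20 rows; each row shifts and turns the commanded pose from where the row before left it, along the tool's axes as they then stand; what a row does not reach is not made up. A row lasts 1/10 s, in which the tool goes at most 50 mm and 8.59 degrees, less where a joint would pass 70% of its speed; a pose out of reach is approached as far as the arm can. A call with a gripper value outside its range is refused whole. The fingers move at their own pace and stop on an object; "squeeze" is the grip in N (left out, the last holds). Time passes only in rows, so rows that do not move let the fingers close. It gives the time, the measured TCP pose, the force, the opening and the grip force at its end, in the units of the state.
- arm.sense(): the state, without advancing time (a new reading comes with each control period).
- arm.snapshot(name): name is "scene" or "top" or "wrist"; returns a dict with "img" (384x512x3 uint8, red, green, blue), "intrinsics" (3x3 intrinsics, pixels), "pose" (4x4, takes a point from camera to world coordinates). Camera axes: x right, y down, z forward; pixel columns grow to the right and rows downward; lengths in m; the calibration is good to about 2 mm. The wrist camera is an equidistant fisheye: a pixel r from the principal point sees the ray r / f radians off the axis. A picture is of the moment at which its call begins. There is no depth.
- arm.close_job(): hands the job in; it is judged then, once.
The state is a dict: "clock": time; "joint_positions": joint angles; "joint_velocities": joint speeds; "effort": joint torques, N m; "tool_pos": TCP position; "tool_rot": TCP orientation; "contact_force": force on the tool from outside, world axes, zero at the start; "torque": the same for the moment, N m; "finger_gap": finger opening in m; "grasp_force": force on a finger pad.
Only numpy, scipy, OpenCV 4.12 (cv2) and the standard library are available. Lean on these libraries where they do the work, as an engineer would, in place of code of your own. Each camera call takes 0.05 s, during which the arm holds its last target. There are 200 camera calls.

### The job

Take the rinsed, open square bottle that lies on the lab desk and put it to dry: turn it neck down over the free leaning drying peg and slide it gently, without letting it drop, all the way down until its rim is home on the disc at the foot of the peg, then let go. Leave the capped bottle lying where it is.

Things in the scene. Friction and masses are not known exactly. Their poses are not given: they have to be found in the camera images.
- bottle: open white plastic bottle, 80-160 g, lying on a flat side, neck towards the robot (within 25 deg). 125 mm long: square body 85 (54 x 54), shoulder 12, round neck 28 long, 40 outside, 32 bore. Hollow, walls 3-4, base 5. Origin: on the long axis at mid body (grip the flat sides here or up to 15 mm nearer the base), 27 mm above the desk. x axis: neck to base; base at x=+42.5, mouth at x=-82.5 mm. z up as it lies
- bottle_mouth (a point): centre of that bottle's open mouth, in the plane of its rim; axes as the bottle's
- peg: free drying peg: fixed, white, round, 18 mm diameter, 110 long, last 20 mm tapering to 8, square on a 60 mm disc on a grey foot. Leans 35 deg from vertical, away from the robot (within 15 deg). Origin: on its axis in the disc's upper face, 85 mm above the desk. z: along the peg to its tip; x: away and down; y: level. An equal stand 0.2 m beside it holds an upturned amber bottle, top 210 mm above the desk
- capped_bottle: same square white bottle its neck wholly covered by a screw cap 52 mm wide and 30 mm high, 127.5 mm long, loose, lying about 0.2 m beside the open one, neck towards the robot (within 25 deg); not to be moved. Origin and axes as the open bottle's
Mind the look-alikes: they are no part of the job. Leave any turquoise look-alike of the bottle alone.

How it is judged:
By the outcome, as a careful person would: the job done as asked, in the order asked, and still so for the second after the job is handed in, with the robot touching nothing.
It also fails if it takes over 51 s, if anything falls off the work surface, if the arm or the gripper's body presses on something with over 40 N, if the wrist force passes 120 N, or if a joint passes its speed limit or range.

## Working session

There is one attempt and no reset: what is moved stays moved. The work goes in short steps, Python scripts to look and compute and a tool call to move; the robot and the scene stay as the last step left them, time stands still between calls to the robot, and variables do not carry over. Pictures are saved under pics/ and viewed, at most 10 in all, crops included, and the job is handed in when it is done.

Besides the shell and the picture viewer there is one more tool, called after ">>>" as name([rows], argument=value, ...), one row to a line, values as JSON. jog_arm: Moves the arm, as the interface text tells. Its arguments: {"type":"object","properties":{"commands":{"type":"array"},"squeeze":{"type":"number"}},"required":["commands"]}

```bash
mkdir -p pics; ls; python3 - <<'E'
from bench import arm
import cv2,pickle,numpy as np
np.set_printoptions(precision=4,suppress=True)
d={}
for n in ("scene","top"):
    s=arm.snapshot(n); d[n]=s; cv2.imwrite(f"pics/{n}0.png",s["img"][:,:,::-1]); print(n,s["intrinsics"],s["pose"])
pickle.dump(d,open("snap0.pkl","wb"))
print(arm.sense())
E
```

```text
pics
scene [[457.7539   0.     256.8402]
 [  0.     457.7539 189.5298]
 [  0.       0.       1.    ]] [[ 0.0231  0.8581 -0.513   1.1325]
 [ 0.9997 -0.0157  0.0188 -0.1397]
 [ 0.0081 -0.5133 -0.8582  1.2214]
 [ 0.      0.      0.      1.    ]]
top [[375.8665   0.     252.6651]
 [  0.     375.8665 188.6218]
 [  0.       0.       1.    ]] [[ 0.0053 -0.9974  0.0725  0.3527]
 [-0.9999 -0.0061 -0.0105 -0.1061]
 [ 0.0109 -0.0724 -0.9973  1.3753]
 [ 0.      0.      0.      1.    ]]
{'clock': 0.1, 'joint_positions': array([-1.2365,  0.4179, -0.0103,  1.6141,  0.0047,  1.1107, -0.053 ]), 'joint_velocities': array([-0.0013, -0.0025,  0.0016, -0.0027,  0.0004,  0.0005, -0.0006]), 'effort': array([  0.0026, -86.5824,   0.6818, -43.5648,   0.0194,   0.0049,
        -0.0001]), 'tool_pos': array([0.2293, 0.5811, 0.2307]), 'tool_rot': array([-3.1405,  0.    ,  2.7658]), 'contact_force': array([-0.4932,  0.89  ,  0.4524]), 'torque': array([-0.0335, -0.0159,  0.0258]), 'grasp_force': 0.0, 'finger_gap': 0.08547408117330343}
```

View pics/scene0.png

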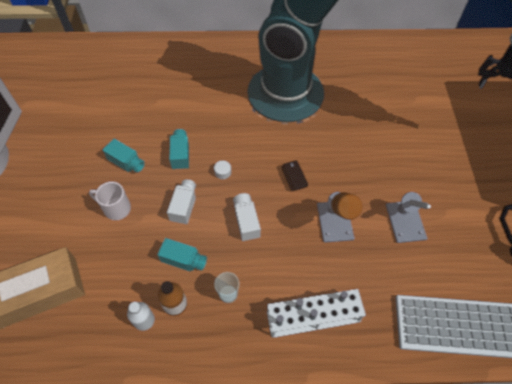

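View pics/top0.png

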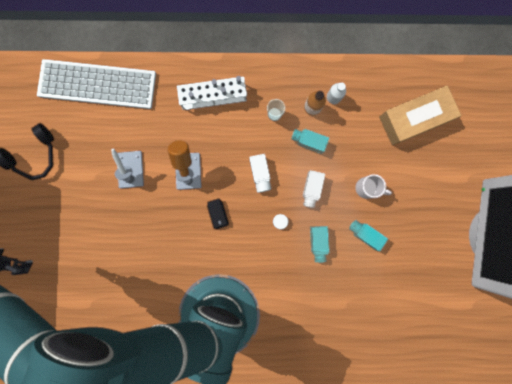

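Scene picture: white square bottles at (183,201) and (247,216), turquoise look-alikes at (179,149), (123,155) and (182,254). The free peg is at about (412,203), and the amber bottle sits on the other stand at (345,206). The top picture shows the same white bottles at (314,188) and (261,173), with the peg from (125,178) to (114,151). Candidates for "bottle" are the two white ones, so I'll check them in a close crop.

```bash
python3 - <<'E'
import cv2,pickle,numpy as np
d=pickle.load(open("snap0.pkl","rb"))
S=d["scene"]["img"];T=d["top"]["img"]
f=lambda I,x,y,w,h:cv2.resize(np.ascontiguousarray(I[y:y+h,x:x+w,::-1]),(400,300),interpolation=cv2.INTER_CUBIC)
a=np.hstack([f(S,160,170,108,81),f(T,238,145,100,75)])
b=np.hstack([f(S,375,180,80,60),f(T,95,137,72,54)])
cv2.imwrite("pics/c0.png",np.vstack([a,b]))
E
```

```text
(no output)
```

View pics/c0.png

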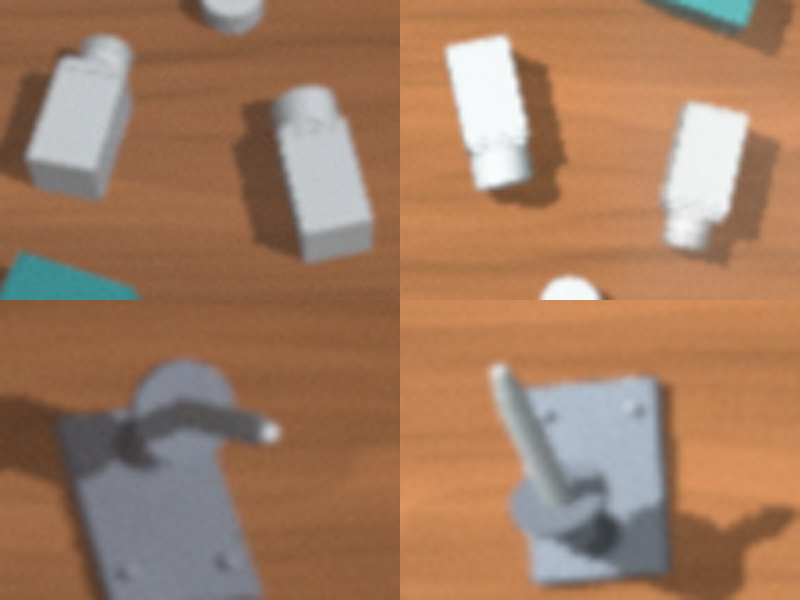

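The crop settles it. The scene bottle at (183,201), top (314,188), has a narrow, stepped neck, so it is the open one. The one at scene (247,216), top (261,173), has a body-wide cap. The peg tip is at scene (428.6,206.4) and top (112.6,149.6), and the disc is around scene (412,201) and top (124,172).

```bash
cat > h.py <<'E'
import cv2,numpy as np
np.set_printoptions(precision=4,suppress=True)
def ray(s,uv):
    K=s["intrinsics"];P=s["pose"]
    d=P[:3,:3]@np.linalg.solve(K,[uv[0],uv[1],1.]);return P[:3,3],d/np.linalg.norm(d)
def onz(s,uv,z):
    o,d=ray(s,uv);return o+d*(z-o[2])/d[2]
def tri(a,b):
    A=[];B=[]
    (o1,d1),(o2,d2)=a,b
    t=np.linalg.lstsq(np.c_[d1,-d2],o2-o1,rcond=None)[0]
    p,q=o1+t[0]*d1,o2+t[1]*d2
    return (p+q)/2,np.linalg.norm(p-q)
E
python3 - <<'E'
import pickle
from h import *
d=pickle.load(open("snap0.pkl","rb"));S,T=d["scene"],d["top"]
for n,s,seeds in(("scene",S,[(183,203),(247,220)]),("top",T,[(315,183),(261,168)])):
    hsv=cv2.cvtColor(s["img"],cv2.COLOR_RGB2HSV)
    m=((hsv[...,1]<70)&(hsv[...,2]>95)).astype(np.uint8)
    k,l,st,c=cv2.connectedComponentsWithStats(m)
    for u,v in seeds:
        i=l[v,u];q=np.argwhere(l==i)[:,::-1].astype(float)
        P=np.array([onz(s,p,.027)[:2] for p in q])
        r=cv2.minAreaRect((P*1000).astype(np.float32))
        w=P-P.mean(0);e,V=np.linalg.eigh(w.T@w)
        print(n,(u,v),st[i],"rect mm",np.round(r[0],1),np.round(r[1],1),round(r[2],1),"pca",V[:,1],"cen",P.mean(0))
tip=[(428.6,206.4),(112.6,149.6)]
for nm,z,uv in(("tip",.1751,tip),("disc",.085,[(412,201),(124.2,172.5)])):
    print(nm,onz(S,uv[0],z),onz(T,uv[1],z),tri(ray(S,uv[0]),ray(T,uv[1])))
# amber
for z,u in ((.21,(347,207)),): print("amber scene",onz(S,u,z),"top",onz(T,(178,149),z))
E
```

```text
scene (183, 203) [166 179  30  45 939] rect mm [ 449.9 -337.1] [ 73.7 149.1] 76.4 pca [-0.9864  0.1644] cen [ 0.4565 -0.3387]
scene (247, 220) [233 193  28  48 934] rect mm [ 505.8 -147.1] [156.   61.9] 12.0 pca [-0.9802 -0.1979] cen [ 0.5105 -0.1464]
top (315, 183) [303 170  22  38 608] rect mm [ 450.3 -336.7] [ 65.1 133.6] 76.8 pca [-0.9696  0.2448] cen [ 0.4543 -0.3374]
top (261, 168) [249 154  22  39 606] rect mm [ 508.4 -148.2] [136.1  60.9] 12.8 pca [-0.9786 -0.2059] cen [ 0.51   -0.1471]
tip [0.5667 0.3312 0.1751] [0.5629 0.3319 0.1751] (array([0.5638, 0.3337, 0.1698]), np.float64(0.00028946216960551186))
disc [0.4995 0.3279 0.085 ] [0.4994 0.3225 0.085 ] (array([0.4998, 0.3251, 0.0851]), np.float64(0.005075853611071849))
amber scene [0.5834 0.1086 0.21  ] top [0.5602 0.1157 0.21  ]
```

Both views agree within 3 mm. The bottle's origin is about (0.470,-0.342) with its axis at -13.4°. The peg's disc is about (0.500,0.326) and its tip about (0.565,0.331). I'll move over the bottle.

>>> jog_arm([
  [1,0,0,-0.04,0,0,-8.1],
  [1,-0.019,-0.035,-0.02,0,0,0],
  [1,-0.019,-0.035,0,0,0,0],
  [1,-0.019,-0.035,0,0,0,0],
  [1,-0.019,-0.035,0,0,0,0],
  [1,-0.019,-0.035,0,0,0,0],
  [1,-0.019,-0.035,0,0,0,0],
  [1,-0.019,-0.035,0,0,0,0],
  [1,-0.019,-0.035,0,0,0,0],
  [1,-0.019,-0.035,0,0,0,0],
  [1,-0.019,-0.035,0,0,0,0],
  [1,-0.019,-0.035,0,0,0,0],
  [1,-0.019,-0.035,0,0,0,0],
  [1,-0.019,-0.035,0,0,0,0],
  [1,-0.019,-0.035,0,0,0,0],
  [1,-0.019,-0.035,0,0,0,0],
  [1,-0.019,-0.035,0,0,0,0],
  [1,-0.019,-0.035,0,0,0,0],
  [1,-0.019,-0.035,0,0,0,0],
  [1,-0.019,-0.035,0,0,0,0],
])

```text
clock: 2.1
tool_pos: [0.426, -0.1509, 0.2914]
tool_rot: [3.141, 0.0, 2.907]
contact_force: [1.8, 1.2, -0.2]
finger_gap: 0.0855
grasp_force: 0.0
```

>>> jog_arm([
  [1,-0.018,-0.035,0,0,0,0],
  [1,-0.018,-0.035,0,0,0,0],
  [1,-0.018,-0.035,0.02,0,0,0],
  [1,-0.018,-0.035,0.03,0,0,0],
  [1,-0.018,-0.035,0.03,0,0,0],
  [1,0,0,0.03,0,0,0],
  [1,0,0,0,0,0,0],
  [1,0,0,0,0,0,0],
])

```text
clock: 2.9
tool_pos: [0.4729, -0.3401, 0.1819]
tool_rot: [3.142, -0.001, 2.907]
contact_force: [0.6, -0.6, 1.2]
finger_gap: 0.085
grasp_force: 0.0
```

```bash
python3 - <<'E'
from bench import arm
import pickle
from h import *
s=arm.snapshot("wrist");st=arm.sense();pickle.dump((s,st),open("w1.pkl","wb"))
cv2.imwrite("pics/w1.png",s["img"][:,:,::-1]);print(s["intrinsics"],s["pose"],st["tool_pos"],st["tool_rot"],st["joint_positions"])
E
```

```text
[[297.3186   0.     255.7473]
 [  0.     297.3186 192.32  ]
 [  0.       0.       1.    ]] [[ 0.2325  0.9352  0.2672  0.4055]
 [ 0.9726 -0.2235 -0.0639 -0.323 ]
 [-0.      0.2748 -0.9615  0.3246]
 [ 0.      0.      0.      1.    ]] [ 0.4734 -0.3401  0.1828] [-3.1415  0.0012  2.9079] [-0.0249  0.4997  0.7903  1.7902 -0.4108  1.0229  2.2602]
```

View pics/w1.png

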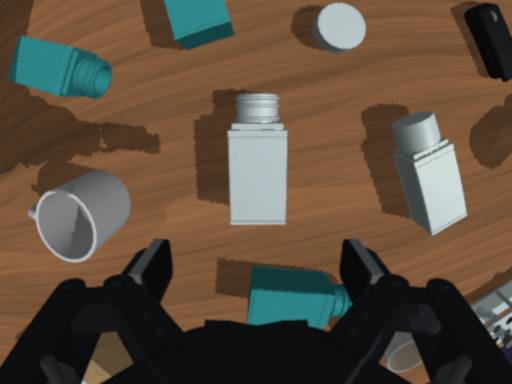

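The wrist view shows the open bottle in the middle with its threaded neck at (258,108). Its body spans about (230,133) to (286,223), and the capped bottle is at the right. I'll refine by ray casting.

```bash
cat >> h.py <<'E'
def wray(s,uv):
    K=s["intrinsics"];P=s["pose"]
    v=np.array([uv[0]-K[0,2],uv[1]-K[1,2]]);r=np.linalg.norm(v);t=r/K[0,0]
    d=np.r_[v/max(r,1e-9)*np.sin(t),np.cos(t)];return P[:3,3],P[:3,:3]@d
def wonz(s,uv,z):
    o,d=wray(s,uv);return o+d*(z-o[2])/d[2]
E
python3 - <<'E'
import pickle
from h import *
s,st=pickle.load(open("w1.pkl","rb"))
hsv=cv2.cvtColor(s["img"],cv2.COLOR_RGB2HSV)
m=((hsv[...,1]<60)&(hsv[...,2]>110)).astype(np.uint8)
k,l,b,c=cv2.connectedComponentsWithStats(m);q=l==l[180,258];print(b[l[180,258]])
for v in (100,110,140,160,180,200,215):
    x=np.where(q[v])[0];A,B=wonz(s,(x[0]-.5,v),.054),wonz(s,(x[-1]+.5,v),.054)
    print(v,x[0],x[-1],A[:2],B[:2],"mid",(A+B)[:2]/2,"w",np.linalg.norm(A-B))
g=hsv[...,2][:,258].astype(int);print(g[90:140],g[215:230])
print(wonz(s,(258,223),.054),wonz(s,(258,133),.054))
E
```

```text
[ 227   93   61  132 6918]
100 244 277 [ 0.3945 -0.3317] [ 0.4015 -0.302 ] mid [ 0.398  -0.3169] w 0.030506126865358453
110 242 277 [ 0.4029 -0.3356] [ 0.4103 -0.3041] mid [ 0.4066 -0.3198] w 0.032392089581216095
140 228 287 [ 0.4264 -0.3546] [ 0.4391 -0.3013] mid [ 0.4328 -0.3279] w 0.05479635734048645
160 229 286 [ 0.4447 -0.3583] [ 0.4571 -0.3061] mid [ 0.4509 -0.3322] w 0.05362116421700729
180 229 286 [ 0.4631 -0.3631] [ 0.4757 -0.3101] mid [ 0.4694 -0.3366] w 0.05446427749762201
200 230 285 [ 0.4823 -0.3672] [ 0.4948 -0.3151] mid [ 0.4886 -0.3412] w 0.05357789429338496
215 230 285 [ 0.4971 -0.3712] [ 0.5098 -0.3182] mid [ 0.5034 -0.3447] w 0.054466302424868177
[109 103  89 119 171 184 168 176 172 152 185 199 196 184 176 180 167 182
 198 202 201 202 202 203 203 198 179 171 179 170 182 187 151 141 180 195
 196 195 192 181 169 187 195 195 195 190 177 174 186 194] [192 192 192 193 189 176 162 180 178 160 146 139 135 131 128]
[ 0.5116 -0.3461  0.054 ] [ 0.4268 -0.326   0.054 ]
```

Width is 54 mm and the axis is -13.4°, both as they should be. The origin is (0.469,-0.3365). I'll descend and grip.

>>> jog_arm([
  [1,-0.001,0.0023,0.035,0,0,0],
  [1,0,0,0.035,0,0,0],
  [1,0,0,0.035,0,0,0],
  [1,0,0,0.03,0,0,0],
  [1,0,0,0.02,0,0,0],
  [1,0,0,0.015,0,0,0],
  [1,0,0,0,0,0,0],
  [0,0,0,0,0,0,0],
  [0,0,0,0,0,0,0],
  [0,0,0,0,0,0,0],
  [0,0,0,0,0,0,0],
  [0,0,0,0,0,0,0],
  [0,0,0,0,0,0,0],
], squeeze=40)

```text
clock: 4.25
tool_pos: [0.4752, -0.3387, 0.0128]
tool_rot: [-3.141, 0.002, 2.907]
contact_force: [-2.4, 2.6, 12.0]
finger_gap: 0.0539
grasp_force: 41.3
```

>>> jog_arm([
  [0,0,0,-0.01,0,0,0],
  [0,0,0,-0.03,0,0,0],
  [0,0,0,-0.04,0,0,0],
  [0,0,0,-0.04,0,0,0],
  [0,0,0,-0.04,0,0,0],
  [0,0,0,-0.04,0,0,0],
  [0,0,0,-0.04,0,0,0],
  [0,0,0,-0.04,0,0,0],
  [0,0.0053,0.036,0,0,0,0],
  [0,0.0053,0.036,0,0,0,0],
  [0,0.0053,0.036,0,0,0,0],
  [0,0.0053,0.036,0,0,0,0],
  [0,0.0053,0.036,0,0,0,0],
  [0,0.0053,0.036,0,0,0,0],
  [0,0.0053,0.036,0,0,0,0],
  [0,0.0053,0.036,0,0,0,0],
  [0,0,0,0,0,0,0],
])

```text
clock: 5.95
tool_pos: [0.5002, -0.0439, 0.2919]
tool_rot: [3.14, -0.0, 2.913]
contact_force: [0.5, -0.0, -0.2]
finger_gap: 0.0536
grasp_force: 42.7
```

```bash
python3 -c "
from bench import arm
s=arm.sense();print(s['joint_positions'],s['finger_gap'],s['contact_force'],s['clock'])"
```

```text
[-0.67603902  0.17253102  0.79540284  1.85895717 -0.13545744  1.16445246
  1.50774234] 0.053565966343780975 [ 0.54687668 -0.03626625 -0.20019654] 5.95
```

>>> jog_arm([
  [0,0,0,-0.01,0,-8,0],
  [0,0,0,-0.01,0,-8,0],
  [0,0,0,0,0,-8,0],
  [0,0,0,0,0,-8,0],
  [0,0,0,0,0,-8,0],
  [0,0,0,0,0,-8,0],
  [0,0,0,0,0,-7,0],
  [0,0,0,0,0,0,0],
])

```text
clock: 6.75
tool_pos: [0.4999, -0.0565, 0.3127]
tool_rot: [-3.123, 0.844, 2.898]
contact_force: [-0.2, 0.2, -0.2]
finger_gap: 0.0538
grasp_force: 42.6
```

```bash
python3 -c "
from bench import arm
from scipy.spatial.transform import Rotation as R
s=arm.sense();print(s['joint_positions'],s['finger_gap'],s['contact_force'],s['clock']);print(R.from_euler('xyz',s['tool_rot']).as_matrix().round(3))"
```

```text
[-0.48678303 -0.2619864   0.30788702  2.39805361  1.15615326  0.42869897
  0.21185992] 0.053783030245658114 [-0.20157543  0.22431315 -0.18328219] 6.75
[[-0.645  0.254  0.721]
 [ 0.16   0.967 -0.198]
 [-0.747 -0.012 -0.664]]
```

```bash
cat >> h.py <<'E'
from scipy.spatial.transform import Rotation as Rn
def plan(st,tcp,Rt=None):
    R0=Rn.from_euler('xyz',st['tool_rot']).as_matrix()
    print("shift tool (mm)",(R0.T@(np.array(tcp)-st['tool_pos'])*1000).round(1))
    if Rt is not None: print("then rotvec deg",np.degrees(Rn.from_matrix(R0.T@Rt).as_rotvec()).round(2))
def pegR(u,roll=0):
    # tool x = -peg axis u, y level, then roll (deg) about the axis
    u=u/np.linalg.norm(u);y=np.cross([0,0,1],u);y/=np.linalg.norm(y);x=-u
    M=np.c_[x,y,np.cross(x,y)];return Rn.from_rotvec(np.radians(roll)*u).as_matrix()@M
E
python3 - <<'E'
from bench import arm
from h import *
st=arm.sense();a=np.radians(5);u=np.array([np.sin(.611)*np.cos(a),np.sin(.611)*np.sin(a),np.cos(.611)])
for r in(0,20): plan(st,[.65,.338,.36],pegR(u,r)); print(pegR(u,r)[:,2])
E
```

```text
shift tool (mm) [-68.9 419.1  -1.2]
then rotvec deg [-15.9   -6.69 -11.7 ]
[ 0.816   0.0714 -0.5737]
shift tool (mm) [-68.9 419.1  -1.2]
then rotvec deg [-35.81  -4.62 -12.85]
[ 0.7369  0.4078 -0.5391]
```

>>> jog_arm([
  [0,-0.015,0.02,0,0,0,0],
  [0,-0.015,0.035,0,0,0,0],
  [0,-0.0055,0.036,0,0,0,0],
  [0,-0.004,0.036,0,0,0,0],
  [0,-0.004,0.036,0,0,0,0],
  [0,-0.004,0.036,0,0,0,0],
  [0,-0.004,0.036,0,0,0,0],
  [0,-0.004,0.036,0,0,0,0],
  [0,-0.004,0.036,0,0,0,0],
  [0,-0.004,0.036,0,0,0,0],
  [0,-0.004,0.036,0,0,0,0],
  [0,0,0.036,0,0,0,0],
  [0,0,0,0,-5.3,-2.2,-3.9],
  [0,0,0,0,-5.3,-2.2,-3.9],
  [0,0,0,0,-5.3,-2.2,-3.9],
  [0,0,0,0,0,0,0],
])

```text
clock: 8.35
tool_pos: [0.6494, 0.3326, 0.3588]
tool_rot: [-3.138, 0.956, -3.05]
contact_force: [0.1, -1.0, -0.4]
finger_gap: 0.0539
grasp_force: 42.8
```

```bash
python3 - <<'E'
from bench import arm
from h import *
import pickle
st=arm.sense();a=np.radians(5);u=np.array([np.sin(.611)*np.cos(a),np.sin(.611)*np.sin(a),np.cos(.611)])
print(st['joint_positions'],st['tool_pos'],st['clock'],st['finger_gap'])
plan(st,[.65,.338,.36],pegR(u,0))
d={n:arm.snapshot(n) for n in("scene","top","wrist")};pickle.dump((d,st),open("s2.pkl","wb"))
f=lambda I,x,y,w,h:cv2.resize(np.ascontiguousarray(I[y:y+h,x:x+w,::-1]),(400,300),interpolation=cv2.INTER_CUBIC)
I=d["wrist"]["img"]
cv2.imwrite("pics/s2.png",np.vstack([np.hstack([f(d["scene"]["img"],352,140,160,120),f(d["top"]["img"],60,90,160,120)]),np.hstack([f(I,0,0,512,384),f(I,128,0,256,192)])]))
E
```

```text
[-0.7578  0.2063  0.0407  1.9116  1.2606  0.5242 -0.0485] [0.6494 0.3326 0.3588] 8.35 0.05393966473561231
shift tool (mm) [-1.6  5.3  0.2]
then rotvec deg [ 0.02 -0.22  0.14]
```

View pics/s2.png

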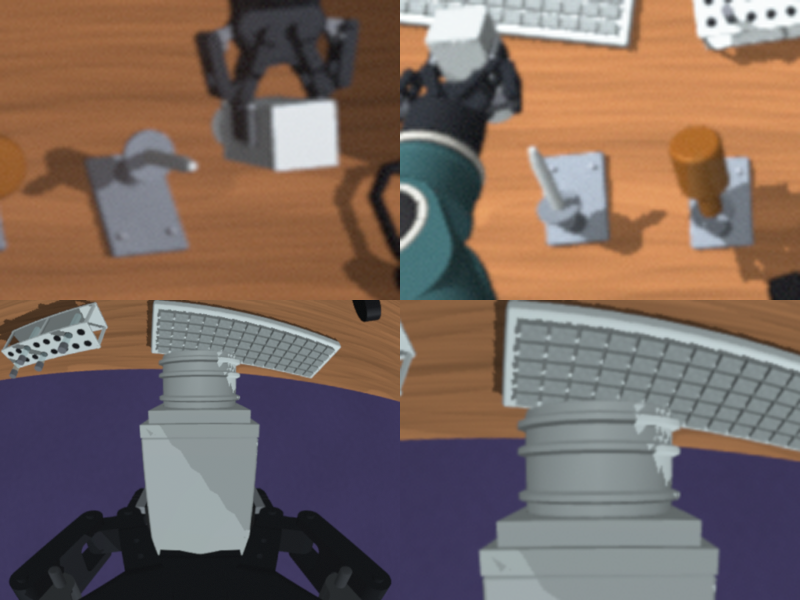

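The bottle is held neck-down along the peg's lean. The wrist view has the neck centred at about (256,90). I'll go to a pre-insert pose with the mouth about 25 mm beyond the tip and check there.

```bash
cat >> h.py <<'E'
B=np.array([.501,.3257,.085]);az=np.radians(5.3)
U=np.array([np.sin(np.radians(35))*np.cos(az),np.sin(np.radians(35))*np.sin(az),np.cos(np.radians(35))])
def tcp_at(s): 
    return B+U*(s+.089)+.0142*pegR(U)[:,2]
E
python3 - <<'E'
from bench import arm
from h import *
st=arm.sense();print(tcp_at(.135));plan(st,tcp_at(.135),pegR(U))
E
```

```text
[0.6405 0.3386 0.2603]
shift tool (mm) [86.2  3.5 50.2]
then rotvec deg [-0.22 -0.19 -0.22]
```

>>> jog_arm([
  [0,0,0.0035,0.025,-0.22,-0.19,-0.22],
  [0,0,0,0.025,0,0,0],
  [0,0.02,0,0,0,0,0],
  [0,0.025,0,0,0,0,0],
  [0,0.025,0,0,0,0,0],
  [0,0.016,0,0,0,0,0],
  [0,0,0,0,0,0,0],
  [0,0,0,0,0,0,0],
])

```text
clock: 9.3
tool_pos: [0.6413, 0.3389, 0.2604]
tool_rot: [-3.141, 0.961, -3.047]
contact_force: [0.1, 0.3, -0.9]
finger_gap: 0.0536
grasp_force: 42.6
```

```bash
python3 - <<'E'
from bench import arm
from h import *
import pickle
st=arm.sense()
print(st['joint_positions'],st['tool_pos'],st['clock'],st['finger_gap'])
plan(st,tcp_at(.135),pegR(U))
d={n:arm.snapshot(n) for n in("scene","top","wrist")};pickle.dump((d,st),open("s3.pkl","wb"))
f=lambda I,x,y,w,h:cv2.resize(np.ascontiguousarray(I[y:y+h,x:x+w,::-1]),(400,300),interpolation=cv2.INTER_CUBIC)
I=d["wrist"]["img"]
def pr(s,p):
    q=s["pose"][:3,:3].T@(p-s["pose"][:3,3]);k=s["intrinsics"];return (k@(q/q[2]))[:2].round(1)
R0=Rn.from_euler('xyz',st['tool_rot']).as_matrix()
m=st['tool_pos']-.0142*R0[:,2]+.089*R0[:,0]; b=m-.125*R0[:,0]
for n in("scene","top"): print(n,"mouth",pr(d[n],m),"base",pr(d[n],b),"tip",pr(d[n],B+.11*U),"disc",pr(d[n],B))
cv2.imwrite("pics/s3.png",np.vstack([np.hstack([f(d["scene"]["img"],392,160,80,60),f(d["top"]["img"],80,120,80,60)]),np.hstack([f(I,0,0,512,384),f(I,176,0,160,120)])]))
E
```

```text
[-0.8096  0.3315  0.0815  2.0125  1.6554  0.495  -0.5204] [0.6413 0.3389 0.2604] 9.3 0.05362064662028316
shift tool (mm) [ 0.5 -0.2 -0.6]
then rotvec deg [0.07 0.08 0.06]
scene mouth [433.  206.8] base [457.9 212.5] tip [428.5 205.4] disc [411.3 201.5]
top mouth [110.1 143.4] base [ 95.6 112.4] tip [112.7 149.3] disc [123.3 172. ]
```

View pics/s3.png

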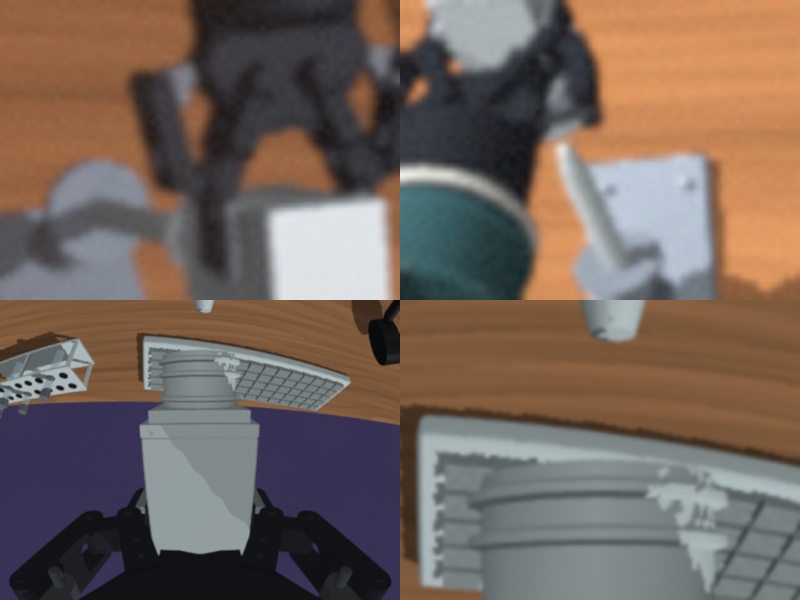

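Wrist view: the peg tip shows at about (261,13), the neck at about (257,66). The tip is a few pixels to the right, so I'll work out the lateral offset in tool axes.

```bash
python3 - <<'E'
from h import *
import pickle
d,st=pickle.load(open("s3.pkl","rb"));s=d["wrist"]
R0=Rn.from_euler('xyz',st['tool_rot']).as_matrix();t=st['tool_pos']
def tool(uv,depth):
    o,dd=wray(s,uv);o=R0.T@(o-t);dd=R0.T@dd;return o+dd*(depth-o[2])/dd[2]
print("cam in tool",R0.T@(s["pose"][:3,3]-t))
g=cv2.cvtColor(s["img"],cv2.COLOR_RGB2HSV)
for v in(2,5,8,11): 
    x=np.where(g[v,240:285,1]<60)[0]+240;print(v,x.min(),x.max(),tool(((x.min()+x.max())/2,v),-.0142))
print("expected tip in tool",R0.T@(B+.11*U-t))
print("tip px end",tool((261.2,15),-.0142))
I=s["img"].astype(int)
for v in(75,85,95,105): 
    e=np.abs(np.diff(cv2.GaussianBlur(s["img"],(3,3),0)[v].astype(int).sum(1)));print(v,[i for i in range(195,320) if e[i]>60])
for uv in((257,60),(257,100)): print(tool(uv,-.0142))
E
```

```text
cam in tool [ 0.0692  0.0004 -0.142 ]
2 249 273 [ 0.1174  0.0027 -0.0142]
5 250 272 [ 0.1159  0.0027 -0.0142]
8 250 271 [ 0.1144  0.0025 -0.0142]
11 251 270 [ 0.113   0.0025 -0.0142]
expected tip in tool [ 0.1145 -0.0001 -0.015 ]
tip px end [ 0.1111  0.0028 -0.0142]
75 []
85 []
95 [287]
105 []
[ 0.0905  0.0009 -0.0142]
[ 0.0731  0.0009 -0.0142]
```

>>> jog_arm([
  [0,0.005,0.0018,0,0,0,0],
  [0,0.01,0,0,0,0,0],
  [0,0.01,0,0,0,0,0],
  [0,0.01,0,0,0,0,0],
  [0,0.01,0,0,0,0,0],
  [0,0,0,0,0,0,0],
])

```text
clock: 10.05
tool_pos: [0.614, 0.3376, 0.2215]
tool_rot: [-3.141, 0.959, -3.045]
contact_force: [0.0, 0.5, -1.0]
finger_gap: 0.0535
grasp_force: 42.6
```

```bash
python3 - <<'E'
from bench import arm
from h import *
import pickle
st=arm.sense()
print(st['joint_positions'],st['tool_pos'],st['contact_force'],st['torque'],st['finger_gap'])
plan(st,tcp_at(.09),pegR(U))
d={n:arm.snapshot(n) for n in("scene","top","wrist")};pickle.dump((d,st),open("s4.pkl","wb"))
f=lambda I,x,y,w,h:cv2.resize(np.ascontiguousarray(I[y:y+h,x:x+w,::-1]),(400,300),interpolation=cv2.INTER_CUBIC)
I=d["wrist"]["img"]
cv2.imwrite("pics/s4.png",np.vstack([np.hstack([f(d["scene"]["img"],392,160,80,60),f(d["top"]["img"],80,120,80,60)]),np.hstack([f(I,0,0,512,384),f(I,176,0,160,120)])]))
E
```

```text
[-0.8265  0.3613  0.0592  2.086   1.7987  0.5393 -0.713 ] [0.614  0.3376 0.2215] [ 0.005   0.4679 -1.0333] [-0.0654  1.0479 -0.0342] 0.0534985858035659
shift tool (mm) [-2.  -1.4 -0.6]
then rotvec deg [ 0.11 -0.05  0.12]
```

View pics/s4.png

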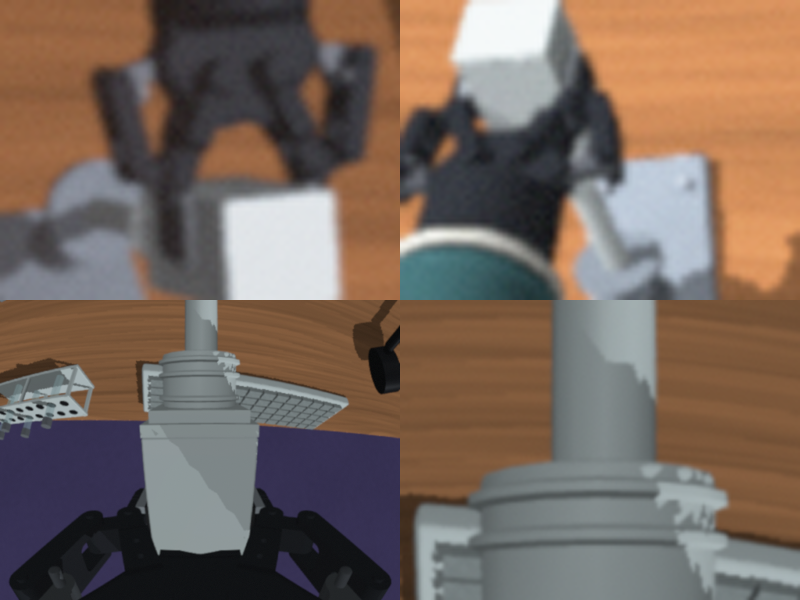

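The peg runs into the mouth. It is centred at about (258,30) against the neck's 256, and its apparent width of 41 px matches the bottle axis depth. Forces are nil, so I'll slide on.

>>> jog_arm([
  [0,0.006,0.0008,0,0,0,0],
  [0,0.006,0,0,0,0,0],
  [0,0.006,0,0,0,0,0],
  [0,0.006,0,0,0,0,0],
  [0,0.006,0,0,0,0,0],
  [0,0.006,0,0,0,0,0],
  [0,0.006,0,0,0,0,0],
  [0,0,0,0,0,0,0],
])

```text
clock: 11.0
tool_pos: [0.59, 0.336, 0.1872]
tool_rot: [-3.141, 0.959, -3.046]
contact_force: [-0.3, 0.0, -0.7]
finger_gap: 0.0537
grasp_force: 42.6
```

```bash
python3 - <<'E'
from bench import arm
from h import *
st=arm.sense()
print(st['joint_positions'],st['contact_force'],st['torque'])
plan(st,tcp_at(.0),pegR(U))
E
```

```text
[-0.8365  0.3983  0.0311  2.145   1.9069  0.5943 -0.8696] [-0.3144  0.0212 -0.7318] [-0.092   1.0177  0.0469]
shift tool (mm) [46.1 -2.  -0.6]
then rotvec deg [ 0.11 -0.03  0.12]
```

>>> jog_arm([
  [0,0.006,0,0,0,0,0],
  [0,0.006,0,0,0,0,0],
  [0,0.006,0,0,0,0,0],
  [0,0.006,0,0,0,0,0],
  [0,0.006,0,0,0,0,0],
  [0,0.004,0,0,0,0,0],
  [0,0,0,0,0,0,0],
  [0,0,0,0,0,0,0],
])

```text
clock: 11.8
tool_pos: [0.5713, 0.3343, 0.1603]
tool_rot: [3.141, 0.96, -3.047]
contact_force: [-0.7, -0.1, -1.1]
finger_gap: 0.0536
grasp_force: 42.6
```

```bash
python3 - <<'E'
from bench import arm
from h import *
import pickle
st=arm.sense()
print(st['joint_positions'],st['contact_force'],st['torque'])
plan(st,tcp_at(.0),pegR(U))
s=arm.snapshot("wrist");t=arm.snapshot("top");I=s["img"];pickle.dump((s,t,st),open("s5.pkl","wb"))
f=lambda I,x,y,w,h:cv2.resize(np.ascontiguousarray(I[y:y+h,x:x+w,::-1]),(400,300),interpolation=cv2.INTER_CUBIC)
cv2.imwrite("pics/s5.png",np.hstack([f(I,176,0,160,120),f(t["img"],80,120,80,60)]))
E
```

```text
[-0.8434  0.4345  0.0065  2.1874  1.9784  0.6458 -0.9824] [-0.6544 -0.1185 -1.0948] [-0.0759  1.0496  0.0041]
shift tool (mm) [13.3 -2.  -0.6]
then rotvec deg [0.11 0.03 0.07]
```

View pics/s5.png

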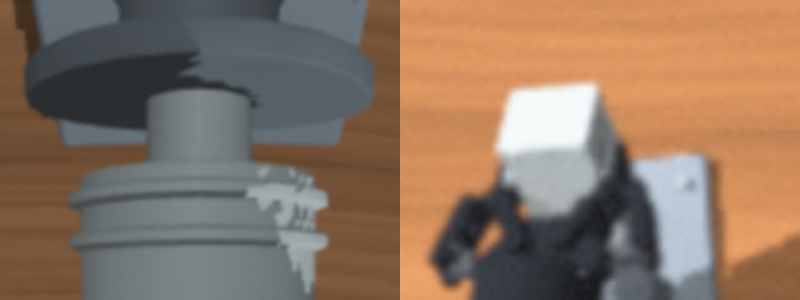

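The wrist crop shows the peg centred in the neck (199 against 198 in the crop), and the disc about 13 mm from the rim. I'll ease the bottle down.

>>> jog_arm([
  [0,0.003,0,0,0,0,0],
  [0,0.003,0,0,0,0,0],
  [0,0.002,0,0,0,0,0],
  [0,0.001,0,0,0,0,0],
  [0,0.001,0,0,0,0,0],
  [0,0.001,0,0,0,0,0],
  [0,0,0,0,0,0,0],
])

```text
clock: 12.6
tool_pos: [0.5649, 0.3336, 0.1511]
tool_rot: [3.141, 0.96, -3.047]
contact_force: [0.5, -1.1, -0.1]
finger_gap: 0.0537
grasp_force: 42.6
```

>>> jog_arm([
  [0,0.001,0,0,0,0,0],
  [0,0.0005,0,0,0,0,0],
  [0,0,0,0,0,0,0],
])

```text
clock: 12.9
tool_pos: [0.5641, 0.3336, 0.15]
tool_rot: [3.141, 0.96, -3.047]
contact_force: [-0.7, -0.2, -1.1]
finger_gap: 0.0539
grasp_force: 42.6
```

>>> jog_arm([
  [0,0.0007,0,0,0,0,0],
  [0,0.0007,0,0,0,0,0],
  [0,0,0,0,0,0,0],
])

```text
clock: 13.2
tool_pos: [0.5636, 0.3335, 0.1492]
tool_rot: [3.141, 0.961, -3.048]
contact_force: [1.1, -1.4, 2.6]
finger_gap: 0.0536
grasp_force: 42.9
```

>>> jog_arm([
  [0,0.0007,0,0,0,0,0],
  [0,0.0007,0,0,0,0,0],
  [0,0,0,0,0,0,0],
])

```text
clock: 13.5
tool_pos: [0.5636, 0.3334, 0.1491]
tool_rot: [3.14, 0.963, -3.049]
contact_force: [1.8, -2.0, 11.8]
finger_gap: 0.0539
grasp_force: 43.5
```

```bash
python3 - <<'E'
from bench import arm
from h import *
st=arm.sense()
print(st['contact_force'],st['torque']);plan(st,tcp_at(0),pegR(U))
s=arm.snapshot("wrist");I=s["img"]
cv2.imwrite("pics/s6.png",cv2.resize(np.ascontiguousarray(I[0:120,176:336,::-1]),(640,480),interpolation=cv2.INTER_CUBIC))
E
```

```text
[ 1.826  -1.9586 11.8153] [-0.1715 -0.778  -0.3004]
shift tool (mm) [-0.3 -1.9 -0.6]
then rotvec deg [0.08 0.2  0.  ]
```

View pics/s6.png

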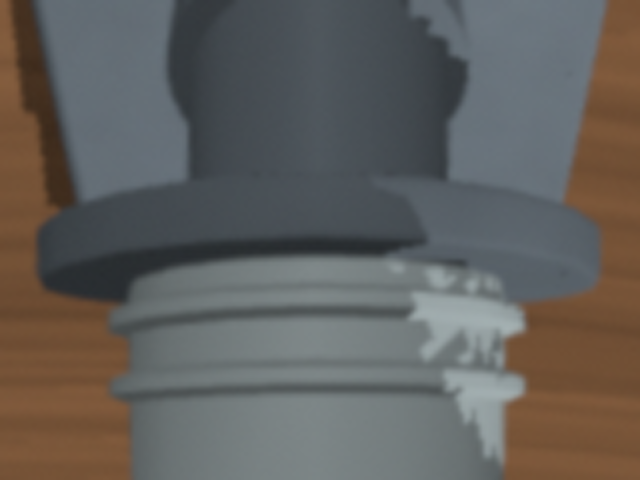

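The rim is on the disc at (320,255), with 12 N of contact and the depth matching the expected 0 mm. I'll relax the push, open, and withdraw along the fingers.

>>> jog_arm([
  [0,-0.0007,0,0,0,0,0],
  [0.7,0,0,0,0,0,0],
  [0.85,0,0,0,0,0,0],
  [1,0,0,0,0,0,0],
  [1,0,0,0,0,0,0],
  [1,0,0,0,0,0,0],
  [1,0,0,0,0,0,0],
], squeeze=20)

```text
clock: 14.25
tool_pos: [0.5628, 0.3335, 0.1482]
tool_rot: [3.141, 0.96, -3.047]
contact_force: [-0.2, 1.2, -0.1]
finger_gap: 0.0852
grasp_force: 0.0
```

>>> jog_arm([
  [1,0,0,-0.005,0,0,0],
  [1,0,0,-0.01,0,0,0],
  [1,0,0,-0.015,0,0,0],
  [1,0,0,-0.02,0,0,0],
  [1,0,0,-0.02,0,0,0],
  [1,0,0,-0.02,0,0,0],
  [1,0,0,-0.02,0,0,0],
  [1,0,0,-0.02,0,0,0],
  [1,0,0,0,0,0,0],
  [1,0,0,0,0,0,0],
])

```text
clock: 15.25
tool_pos: [0.4566, 0.3236, 0.2234]
tool_rot: [3.14, 0.961, -3.047]
contact_force: [-0.2, 0.7, 0.4]
finger_gap: 0.0852
grasp_force: 0.0
```

```bash
python3 - <<'E'
from bench import arm
from h import *
st=arm.sense();print(st['contact_force'],st['tool_pos'],st['finger_gap'])
d={n:arm.snapshot(n) for n in("scene","top","wrist")}
f=lambda I,x,y,w,h:cv2.resize(np.ascontiguousarray(I[y:y+h,x:x+w,::-1]),(400,300),interpolation=cv2.INTER_CUBIC)
cv2.imwrite("pics/s7.png",np.vstack([np.hstack([f(d["scene"]["img"],372,150,120,90),f(d["top"]["img"],80,100,120,90)]),np.hstack([f(d["wrist"]["img"],0,0,512,384),f(d["scene"]["img"],100,100,220,165)])]))
E
```

```text
[-0.2457  0.7472  0.3967] [0.4566 0.3236 0.2234] 0.08524037118963343
```

View pics/s7.png

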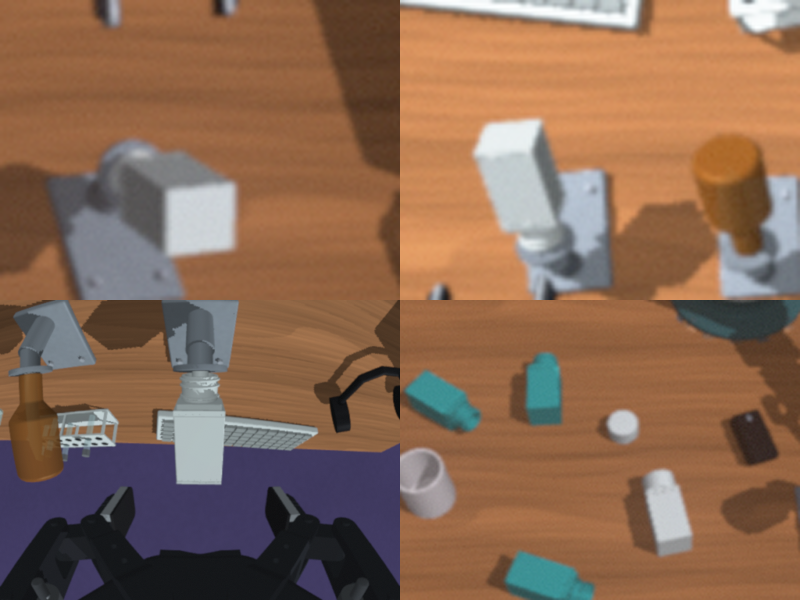

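The open bottle sits neck-down on the peg with its rim on the disc (wrist crop (200,370)). The capped bottle is where it was, and the gripper is clear. I'll hand it in.

```bash
python3 -c "
from bench import arm
print(arm.close_job())"
```

```text
the job is handed in; nothing more can be done
None
```

The open bottle is neck-down on the free peg with its rim on the disc and has been let go; the capped bottle was not touched, and the job was handed in at about 15 s.

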